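Bolt a pine board into the drilling jig

TASK

Lock the short pine board into the plywood drilling jig with your fingertips alone: first push the board along its channel until it is fully home against the end stop. Then press the long spring catch bar down with one fingertip and, holding it down, push the bolt's upright paddle with the other, without forcing it, until the bolt has crossed behind the board and is fully home in the keeper on the opposite cheek. Finally let the catch spring up so that the bolt is locked, with the board lying flat and everything else left where it was.

Things in the scene. Friction and masses are not known exactly. Their poses are not given: they have to be found in the camera images.
- jig: Plywood drilling jig, fixed: base plate 18 mm thick. Origin at bench level on the channel's centre line; axes: x away from the robot at yaw 0, z up. Plate spans x -140 to 140, y -80 to 250 mm. The channel runs along x at y = 0: 63 mm wide, floor 18 mm and cheeks 40 mm above the bench, cheeks 20 mm thick, x -132 to 130, gap for the bolt at x -60 to -30; open at the -x end. Rest of the jig: see points.
- stop (a point): Foot of the end stop's face, at the channel's closed end: jig x 110, y 0, z 18 mm. A drill bridge, top 65 mm above the bench, spans the channel at jig x 65 to 95 mm; the board slides under it.
- keeper (a point): Middle of the top (38 mm above the bench) of the keeper, the dark steel staple on the jig's -y cheek, at jig x -45, y -42 mm. The bolt lies along jig y at x -45, coming from the +y side through a like staple on the +y cheek.
- board: Short pine board 140 (x) by 60 (y) by 19 mm, loose, 60 to 120 g, flat in the channel between the cheeks; top 37 mm above the bench. Origin: centre of its underside; x along its length, parallel to jig x; near end face 70 mm towards -x. It starts 30 to 55 mm short of the stop, in the bolt's way; at home its origin is at jig x 40 and its near end at jig x -30 mm.
- bolt (a joint): Slide of the steel bolt (bar 14 by 12 mm, top 34 mm above the bench), m: 0 drawn, 0.085 fully home in the keeper; grows towards jig -y. Starts at 0 to 0.020. Friction 1.5 N, stays where left. Its lug catches in the catch's teeth: it cannot cross unless the catch is held 6 mm or more down all the way, and at home the catch comes up only with the bolt within 2 mm of 0.085.
- paddle (a point): Middle of the top edge of the bolt's upright steel paddle, 76 mm above the bench; paddle 26 (jig x) by 10 mm (jig y), rising from the bolt at 34 mm. At jig x -45, y 165 mm minus the bolt's value. Push its +y face towards jig -y. A fingertip may hang beside it over the bolt, 37 mm or more above the bench. Axes as the jig.
- catch_top (a point): Middle of the top face of the catch, a flat steel bar 150 (jig y) by 26 mm (jig x), top 56 mm above the bench when up; at jig x 10, y 150 mm (bar y 75 to 225). Parallel to the bolt, its middle line 55 mm to the +x side of the paddle's; teeth on its side towards the bolt. Press anywhere along it; a fingertip can slide along it. Axes as the jig; moves with the bar.
- catch (a joint): Travel of the spring catch bar: 0 = up (locking), grows to 0.010 m as it is pressed straight down to its stop. The spring pushes back with about 3 N when up and 6 N fully down. The bolt is free from about 0.006.
- offcut: Bystander: loose pine offcut 45 by 55 by 19 mm on the jig's base plate; origin under its centre.
- screw_jar: Bystander: small clear jar, 38 mm across, 50 mm high, on the jig's base plate; origin under its centre.
- pencil: Bystander: green pencil 165 by 8 mm lying on the bench before the jig; origin under its middle, x along it.
- rule: Bystander: black rule 300 by 28 by 4 mm lying on the bench along the jig's -y edge; origin under its middle, x along it.
- tape: Bystander: grey tape measure 70 by 42 by 62 mm standing on the bench on the jig's -y side; origin under its centre.
- screwdriver: Bystander: screwdriver (about 200 mm) lying on the bench beyond the jig's far edge, x along it.
- drill: Bystander: cordless drill lying on its side on the bench, far to the robot's right, about 230 by 185 mm, 54 mm high; origin under its motor housing.
There are look-alikes about, which are no part of the job. Of the things shaped like the board, the pine one is meant.

How it is judged:
On the way, in this order (a step that is already met when the one before it is completed fails the run):
1. the board is fully home against the end stop, the bolt still drawn (x of board in the frame of jig above 0.036 m and height (world z) of board below 0.023 m and value of joint bolt below 0.03 m), for 0.1 s.
2. the fingers hold the catch down and push the bolt across at the same time (value of joint catch above 0.005 m and contact force between the fingers and catch above 1 N and contact force between the fingers and bolt above 0.3 N and value of joint bolt between 0.035 and 0.08 m), for 0.1 s.
At the end, for the whole second after the job is handed in: The board lies flat in the channel within 4 mm of the end stop and at rest, the bolt is within 4 mm of fully home, and the catch has sprung up (within 2 mm of its top), locking it (x of board in the frame of jig above 0.036 m and height (world z) of board below 0.023 m and value of joint bolt above 0.081 m and value of joint catch below 0.002 m and linear speed of board below 0.01 m/s); the robot touches nothing.
It fails at once if the board is lifted 10 mm or more off the channel floor, or thrown out of it (height (world z) of board above 0.028 m).
It fails at once if the bolt is driven over with brute force (more than 40 N) (contact force between the fingers and bolt above 40 N).
It fails at once if a bystander is moved more than 25 mm (distance of any of offcut, screw_jar, pencil, rule, tape, screwdriver, drill from where it was at the start of the episode above 0.025 m).
It also fails if it takes over 46 s, if anything falls off the work surface, if the arm or the gripper's body presses on something with over 40 N, if the wrist force passes 120 N, or if a joint passes its speed limit or range.

ROBOT

A 6-joint arm with a two-finger parallel gripper is mounted at the origin on the work surface. World frame = base frame: x ahead of the robot, y to its left, z up, the work surface at z = 0. Lengths are in m, angles in rad, forces in N, time in s.
With the tool pointing down it reaches from about 0.35 to 0.775 m from the base axis. Payload 7.3 kg.
Tool frame: the origin (TCP) lies on the centre line of the jaws, within the pads' length; the fingertips stand tip_reach ahead of it and the grasp point (between the pads) lies 6 mm ahead of it (tip_reach is the distance from the TCP to the fingertips, in m); x points along the fingers, y is the direction in which the jaws open and shut, and the axes are right-handed (so a half turn about x gives the same grasp; the last joint's range is limited). The gripper opens to 92 mm and grips with 3 to 60 N. Pads are 19 mm wide; open, the fingers measure 130 mm over their backs; the gripper's body (75 mm by 190 mm) begins 47 mm behind the grasp point.
Start: joints at [1.097, 0.342, 1.524, -0, 1.275, -0.146], TCP at [0.169, 0.497, 0.252] pointing down, gripper open.
Joint ranges: [-2.53, 2.53], [-0.77, 2.02], [0.04, 2.7], [-1, 4.14], [0.28, 2.66], [-3.11, 3.11]. Speed limits (rad/s): [2.57, 2.57, 3.14, 3.14, 3.14, 3.14].

INTERFACE

Orientations are given as [roll, pitch, yaw] about the fixed x, y, z axes, in that order (R = Rz(yaw) Ry(pitch) Rx(roll)).
In Python, from cell import observe, read_camera, get_calibration, hand_in, tip_reach gives the robot as it stands. The module is installed in compiled form; this text tells all that it offers.
- The arm moves only by the shell command python3 -m crank 'ROWS' [FORCE]. ROWS is JSON, a list of rows, each an object of numbers: "fingers": the opening, from -1 (shut) to 1 (fully open); "tx", "ty", "tz": the shift along the tool's x, y, z in units of 40 mm (1.0 is 40 mm); "roll": the turn about the tool's x in units of 10 degrees (1.0 is 10 degrees). In form: [{"fingers": .., "tx": .., "ty": .., "tz": .., "roll": ..}, ...]. A call has exactly 8 rows; each row is the pose to reach, as a shift and turn from the pose commanded when the call began, along the tool's axes at that moment; what a row does not reach only later rows make up. A row lasts 1/8 s, in which the tool goes at most 62.5 mm and 10.7 degrees, less where a joint would pass 70% of its speed; a pose out of reach is approached as far as the arm can. A call with a gripper value outside its range is refused whole. The fingers move at their own pace and stop on an object; FORCE is the grip in N (left out, the last holds). Time passes only in rows, so rows that repeat a pose let the fingers close, or fill a call up. It gives the time, the measured TCP pose, the force and the opening at its end, in the units of the state.
- observe(): the state, without advancing time (a new reading comes with each control period).
- read_camera(name): name is "side" or "top" or "wrist"; returns (picture, depth): 400x640x3 uint8, red, green, blue; 400x640 float32, m along the optical axis (not along the pixel's ray), 0 where there is no reading.
- get_calibration(name): a dict with "vertical_fov" (degrees; the focal length in pixels is half the picture's height over the tangent of half this angle, whatever the lens; pixels are square), "cx", "cy" (the principal point, pixels), "dist_coeffs" ([k1, k2, p1, p2, k3] as OpenCV has them; the pictures are not rectified), "pose" (4x4, takes a point from camera to world coordinates); the wrist camera has in their place "T_tool_cam" (4x4, takes a point from camera to tool coordinates, whose origin is the TCP and whose axes are the tool frame's). Camera axes: x right, y down, z forward; pixel columns grow to the right and rows downward; lengths in m; the calibration is good to about 2 mm. A picture is of the moment at which its call begins: read the wrist's pose just before it. get_calibration takes no time and is no camera call.
- hand_in(): hands the job in, once; it reports no verdict.
The state is a dict: "time": time; "qpos": joint angles; "qvel": joint speeds; "joint_efforts": joint torques, N m; "tool_pos": TCP position; "tool_rot": TCP orientation; "contact_force": force on the tool from outside, world axes, zero at the start; "torque": the same for the moment, N m; "opening": finger opening in m.
Only numpy, scipy, OpenCV 4.12 (cv2) and the standard library are available. Lean on these libraries where they do the work, as an engineer would, in place of code of your own. Each camera call takes 0.05 s, during which the arm holds its last target. There are 200 camera calls.

## Working session

There is one attempt and no reset: what is moved stays moved. The work goes in short steps, Python scripts to look and compute and a shell command to move; the robot and the scene stay as the last step left them, time stands still between calls to the robot, and variables do not carry over. Pictures are saved under pics/ and viewed, about 8 in all and at most 12, crops included, and the job is handed in when it is done.

```bash
mkdir -p pics
cat > h.py <<'E'
import numpy as np, cv2, json
from cell import *
from scipy.spatial.transform import Rotation as R
def K(c,h=400):
    f=h/2/np.tan(np.radians(c['vertical_fov'])/2); return np.array([[f,0,c['cx']],[0,f,c['cy']],[0,0,1]])
def pose(name,st=None):
    c=get_calibration(name)
    if name!='wrist': return c,np.array(c['pose'])
    T=np.eye(4);T[:3,3]=st['tool_pos'];T[:3,:3]=R.from_euler('xyz',st['tool_rot']).as_matrix()
    return c,T@np.array(c['T_tool_cam'])
def ray(name,px,st=None):
    c,T=pose(name,st); u=cv2.undistortPoints(np.array([[px]],float),K(c),np.array(c['dist_coeffs'],float))[0,0]
    return T[:3,3],T[:3,:3]@np.array([u[0],u[1],1.])
def atz(name,px,z,st=None):
    o,d=ray(name,px,st); return o+d*(z-o[2])/d[2]
def atdepth(name,px,D,st=None):
    o,d=ray(name,px,st); return o+d*D[int(round(px[1])),int(round(px[0]))]
def proj(name,P,st=None):
    c,T=pose(name,st); Ti=np.linalg.inv(T)
    r,_=cv2.Rodrigues(Ti[:3,:3]); return cv2.projectPoints(np.array(P,float).reshape(-1,1,3),r,Ti[:3,3],K(c),np.array(c['dist_coeffs'],float))[0][:,0]
def snap(name):
    st=observe(); p,D=read_camera(name); np.savez(f'pics/{name}.npz',p=p,D=D,st=json.dumps({k:np.array(v).tolist() for k,v in st.items()}))
    return p,D,st
E
python3 - <<'E'
from h import *
st=observe(); print(st['time'],st['tool_pos'],st['tool_rot'],st['opening'],tip_reach if not callable(tip_reach) else tip_reach())
for n in ('top','side'):
    p,D,s=snap(n); cv2.imwrite(f'pics/{n}0.png',p[:,:,::-1]); c=get_calibration(n); print(n,c)
print(get_calibration('wrist'))
E
```

```text
0.0 [0.16883891 0.49671623 0.25105831] [-1.72045523  1.56927336 -2.04824543] 0.09172755584054963 0.025
top {'vertical_fov': 51.092376124943726, 'cx': 307.987558547051, 'cy': 205.31129062535322, 'dist_coeffs': array([-0.09063294,  0.        ,  0.        ,  0.        ,  0.        ]), 'pose': array([[-1.90411285e-02, -9.91491278e-01,  1.28772981e-01,
         3.73738580e-01],
       [-9.99816560e-01,  1.91490301e-02, -4.00233262e-04,
        -1.54051121e-01],
       [-2.06904990e-03, -1.28756980e-01, -9.91674019e-01,
         1.31390534e+00],
       [ 0.00000000e+00,  0.00000000e+00,  0.00000000e+00,
         1.00000000e+00]])}
side {'vertical_fov': 42.36103943270416, 'cx': 314.3932251263845, 'cy': 200.46942287654252, 'dist_coeffs': array([-0.1248372,  0.       ,  0.       ,  0.       ,  0.       ]), 'pose': array([[-0.99553756, -0.06327941,  0.07000489,  0.45575481],
       [-0.09281188,  0.52249862, -0.84757368,  0.92935332],
       [ 0.0170565 , -0.85028872, -0.52604008,  0.77208795],
       [ 0.        ,  0.        ,  0.        ,  1.        ]])}
{'vertical_fov': 59.117193819011625, 'cx': 319.7271025140329, 'cy': 199.2649337923092, 'dist_coeffs': array([0.02204236, 0.        , 0.        , 0.        , 0.        ]), 'T_tool_cam': array([[-4.05946915e-04, -2.71766847e-01,  9.62363037e-01,
        -1.32163699e-01],
       [ 9.99999332e-01, -1.15175838e-03,  9.65715599e-05,
        -5.03636180e-04],
       [ 1.08216475e-03,  9.62362434e-01,  2.71767134e-01,
        -7.31222057e-02],
       [ 0.00000000e+00,  0.00000000e+00,  0.00000000e+00,
         1.00000000e+00]])}
```

View pics/top0.png

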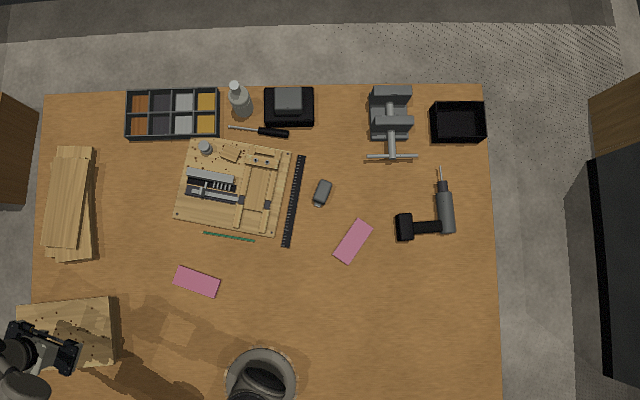

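View pics/side0.png

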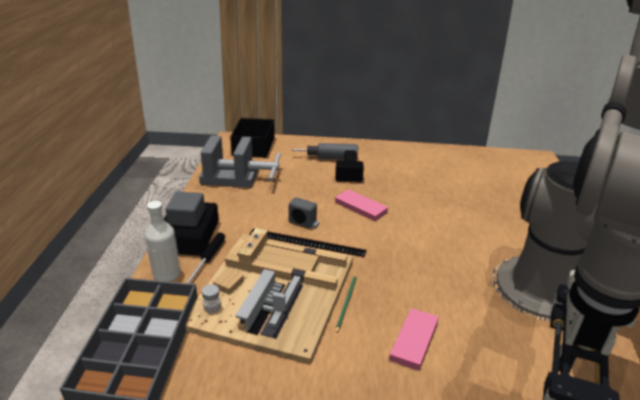

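The top view shows the jig at about (235,188), turned slightly. The pink boards are look-alikes. I'll enlarge both views next.

Run:
```python
from h import *
a=np.load('pics/top.npz')['p'][130:255,165:310]; b=np.load('pics/side.npz')['p'][220:365,180:375]
A=cv2.resize(a,None,fx=4,fy=4,interpolation=cv2.INTER_CUBIC);cv2.imwrite('pics/c1.png',A[:,:,::-1])
B=cv2.resize(b,None,fx=4,fy=4,interpolation=cv2.INTER_CUBIC);cv2.imwrite('pics/c2.png',B[:,:,::-1])
```

```text
(no output)
```

View pics/c1.png

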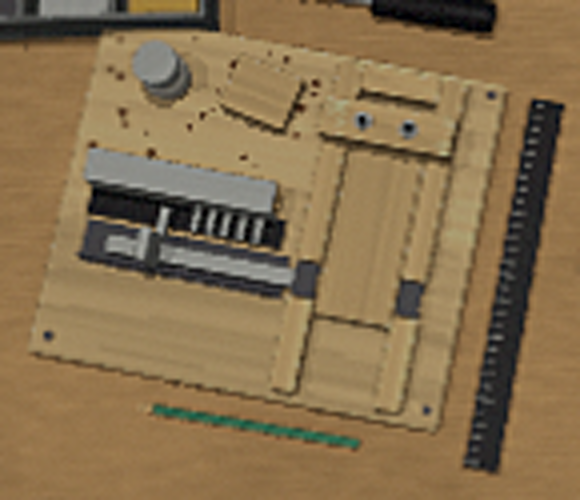

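View pics/c2.png

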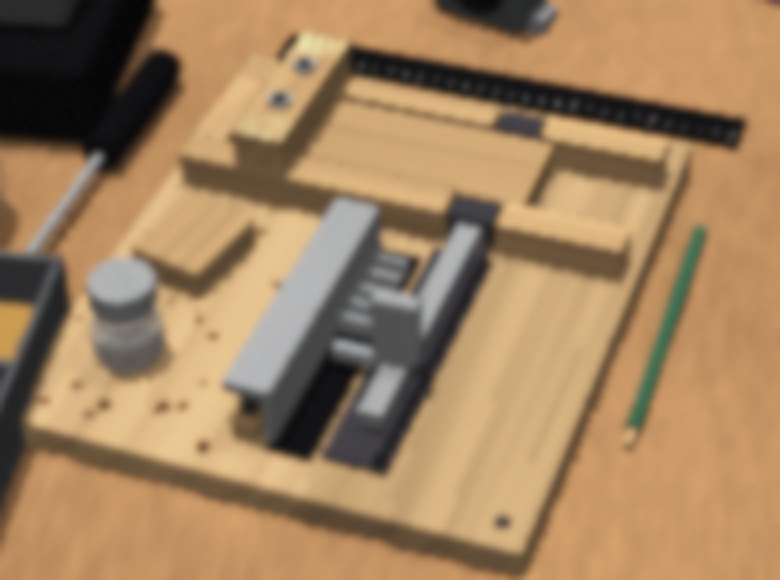

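Both crops are readable. Next I fit the jig pose to the plate corners in both views, then check it against the catch, keeper and paddle.

```bash
cat > fit.py <<'E'
from h import *
from scipy.optimize import least_squares
t=lambda x,y:((x+.5)/4-.5+165,(y+.5)/4-.5+130)
s=lambda x,y:((x+.5)/4-.5+180,(y+.5)/4-.5+220)
F=[('top',t(33,350),(-140,250,18)),('top',t(437,427),(-140,-80,18)),('top',t(507,92),(140,-80,18)),('top',t(105,35),(140,250,18)),
('side',s(522,552),(-140,250,18)),('side',s(30,424),(140,250,18)),('side',s(690,148),(-140,-80,18)),
('top',t(277,390),(-132,51.5,40)),('side',s(628,240),(-132,51.5,40))]
def W(p,P): 
    P=np.array(P)/1000;c,n=np.cos(p[2]),np.sin(p[2]); return [p[0]+c*P[0]-n*P[1],p[1]+n*P[0]+c*P[1],P[2]+p[3]]
def res(p): return np.concatenate([proj(n,W(p,P))[0]-u for n,u,P in F])
if __name__=='__main__':
    r=least_squares(res,[.5,0,-.2,0],loss='soft_l1'); p=r.x; print(p,np.round(r.fun.reshape(-1,2),1))
    np.save('jig.npy',p)
    def inj(q): c,n=np.cos(p[2]),np.sin(p[2]); d=q[:2]-p[:2]; return np.round([1e3*(c*d[0]+n*d[1]),1e3*(-n*d[0]+c*d[1])],1)
    for nm,px,z in [('catch a',t(92,150),56),('catch b',t(276,184),56),('catch c',t(274,210),56),('catch d',t(87,180),56),('board nearL',t(315,318),37),('board nearR',t(388,328),37),('keeperTop',t(410,298),38),('paddle top',t(152,238),76)]:
        print(nm,inj(atz('top',px,z/1000)))
    for nm,px,z in [('catch',s(360,203),56),('catch',s(247,388),56),('board nearL',s(527,203),37),('board nearR',s(552,146),37),('paddle +y top L',s(372,294),76),('paddle R',s(420,298),76)]: print('side',nm,inj(atz('side',px,z/1000)))
    for nm,P in [('paddle0',(-45,165,76)),('catch',(10,150,56)),('stop',(110,0,18))]: print(nm,W(p,P))
    st=observe(); print(R.from_euler('xyz',st['tool_rot']).as_matrix().round(3))
E
python3 fit.py
```

```text
[ 5.95637263e-01 -2.89495703e-04 -1.93363347e-01 -2.75784648e-03] [[-0.1  2.1]
 [ 1.6  1.4]
 [ 0.2 -1.5]
 [ 0.5 -4. ]
 [ 3.1  0.7]
 [-7.  -0.5]
 [ 0.4 -1. ]
 [-0.5  0.2]
 [-0.7  3. ]]
catch a [ 25.1 225. ]
catch b [23.2 78.2]
catch c [ 3.  75.7]
catch d [  1.3 223.8]
board nearL [-71.5  31.8]
board nearR [-69.4 -25.1]
keeperTop [-43.7 -37.6]
paddle top [-36.9 158.6]
side catch [10.3 77.3]
side catch [ 13.2 226.1]
side board nearL [-69.4  27.6]
side board nearR [-68.4 -26.1]
side paddle +y top L [-29.4 164.6]
side paddle R [-53.1 160.1]
paddle0 [np.float64(0.5831824119966219), np.float64(0.17028270803985532), np.float64(0.07324215351701267)]
catch [np.float64(0.6342749939889017), np.float64(0.14499342047847516), np.float64(0.053242153517012676)]
stop [np.float64(0.7035872461122407), np.float64(-0.021427166305704536), np.float64(0.015242153517012674)]
[[-0.001  0.322  0.947]
 [-0.001  0.947 -0.322]
 [-1.    -0.001 -0.   ]]
```

The bin box hides the (140,250) corner, which explains the bad residuals, so I'm dropping it. I'll also add the catch, keeper and cheek points.

```bash
sed -i "s/('top',t(105,35),(140,250,18)),//; s/('side',s(30,424),(140,250,18)),//; s/P\[2\]+p\[3\]/P[2]/; s/^('top',t(277,390)/('top',t(92,150),(23,225,56)),('top',t(276,184),(23,75,56)),('top',t(87,180),(-3,225,56)),('side',s(380,205),(-3,75,56)),('side',s(228,385),(23,225,56)),('top',t(410,298),(-45,-42,38)),\n&/; s/\.5,0,-\.2,0\]/.5,0,-.2]/" fit.py; python3 fit.py
```

```text
[ 5.96451646e-01  4.68210785e-04 -2.04288747e-01] [[-0.9  0.9]
 [ 0.8  1.3]
 [ 0.4 -1.6]
 [ 1.   0.3]
 [ 0.3 -1.3]
 [-0.1 -0.4]
 [ 0.9 -0.3]
 [-0.7  0.2]
 [ 0.4  0.2]
 [-1.3 -0.9]
 [ 0.9  0.5]
 [-1.4 -0.4]
 [-1.5  2.6]]
catch a [ 22.  224.4]
catch b [21.7 77.6]
catch c [ 1.5 74.8]
catch d [ -1.8 222.9]
board nearL [-72.5  30.2]
board nearR [-69.7 -26.8]
keeperTop [-43.9 -39. ]
paddle top [-39.3 157.3]
side catch [ 8.8 76.5]
side catch [ 10.  225.4]
side board nearL [-70.4  25.9]
side board nearR [-68.8 -27.8]
side paddle +y top L [-31.8 163.3]
side paddle R [-55.5 158.6]
paddle0 [np.float64(0.5858610705973201), np.float64(0.17116630602289212), np.float64(0.076)]
catch [np.float64(0.6366743132299213), np.float64(0.14532033200061173), np.float64(0.056)]
stop [np.float64(0.7041642534613882), np.float64(-0.021847571520228735), np.float64(0.018)]
[[-0.001  0.322  0.947]
 [-0.001  0.947 -0.322]
 [-1.    -0.001 -0.   ]]
```

Consistent to 2–3 mm: jig at (0.5965, 0.0005), yaw −0.204. The board's near end is at about jig x −71 and the bolt at about 6 mm. I'll use one orientation throughout, with the jaw axis along jig +x, and go above the jig first.

```bash
python3 -m crank '[{"fingers":-1,"tx":0.1,"ty":-0.8,"tz":1.4,"roll":1},{"fingers":-1,"tx":0.2,"ty":-1.6,"tz":2.8,"roll":2},{"fingers":-1,"tx":0.3,"ty":-2.4,"tz":4.2,"roll":3},{"fingers":-1,"tx":0.4,"ty":-3.2,"tz":5.6,"roll":4},{"fingers":-1,"tx":0.5,"ty":-4,"tz":7,"roll":5},{"fingers":-1,"tx":0.6,"ty":-4.8,"tz":8.4,"roll":6},{"fingers":-1,"tx":0.7,"ty":-5.6,"tz":9.8,"roll":7},{"fingers":-1,"tx":0.75,"ty":-6.3,"tz":11.1,"roll":8.3}]' 20
cat > go.py <<'E'
import sys
from h import *
# target TCP in jig coords (mm; z world): prints tool-axis units
p=np.load('jig.npy'); x,y,z=[float(v) for v in sys.argv[1:4]]
st=observe(); Rm=R.from_euler('xyz',st['tool_rot']).as_matrix()
c,n=np.cos(p[2]),np.sin(p[2]); J=np.array([[c,-n,0],[n,c,0],[0,0,1]])
cur=J.T@(np.array(st['tool_pos'])-[p[0],p[1],0])
d=J@(np.array([x,y,z])/1000-cur)
e=np.arctan2(*(J.T@Rm[:,1])[[1,0]])
print('t',round(st['time'],2),'jig tcp mm',(cur*1e3).round(1),'units',(Rm.T@d/.04).round(3),'roll deg needed',round(np.degrees(e),2),'F jig',(J.T@st['contact_force']).round(1),'open',round(st['opening']*1e3,1),'tiltx',Rm[:,0].round(3))
E
python3 go.py -60 60 220
```

```text
time: 1.1
tool_pos: [0.5014, 0.1221, 0.2218]
tool_rot: [-1.775, 1.57, 2.765]
contact_force: [-0.4, 0.1, -0.1]
opening: 0.0163
t 1.1 jig tcp mm [-117.8   99.8  221.8] units [0.043 1.412 1.041] roll deg needed 1.81 F jig [-0.5  0.  -0.1] open 16.3 tiltx [-0.001  0.    -1.   ]
```

```bash
python3 -m crank '[{"fingers":-1,"tx":0,"ty":0.7,"tz":0.5,"roll":0.18},{"fingers":-1,"tx":0.05,"ty":1.4,"tz":1.04,"roll":0.18},{"fingers":-1,"tx":0.05,"ty":1.4,"tz":1.04,"roll":0.18},{"fingers":-1,"tx":0.05,"ty":1.4,"tz":1.04,"roll":0.18},{"fingers":-1,"tx":0.05,"ty":1.4,"tz":1.04,"roll":0.18},{"fingers":-1,"tx":0.05,"ty":1.4,"tz":1.04,"roll":0.18},{"fingers":-1,"tx":0.05,"ty":1.4,"tz":1.04,"roll":0.18},{"fingers":-1,"tx":0.05,"ty":1.4,"tz":1.04,"roll":0.18}]'
python3 - <<'E'
from h import *
p,D,st=snap('wrist')
cv2.imwrite('pics/w1.png',cv2.resize(p,None,fx=1.25,fy=1.25,interpolation=cv2.INTER_CUBIC)[:,:,::-1])
E
python3 go.py -100 0 80
```

```text
time: 2.1
tool_pos: [0.5488, 0.0739, 0.2203]
tool_rot: [2.156, 1.571, 0.388]
contact_force: [0.0, -0.5, 0.2]
opening: 0.0006
t 2.15 jig tcp mm [-61.5  62.1 220.3] units [ 3.506 -0.973  1.547] roll deg needed 0.39 F jig [ 0.5 -0.1  0.5] open 0.0 tiltx [ 0.  0. -1.]
```

View pics/w1.png

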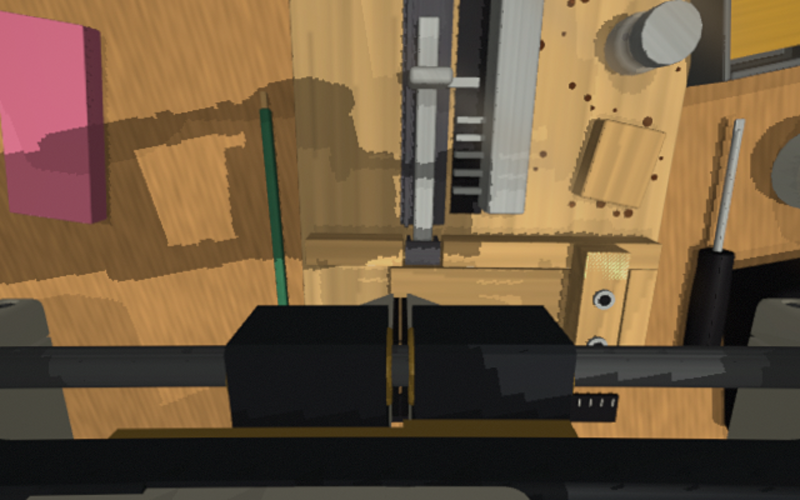

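The wrist view is clear: paddle top at (431,75), catch end at (505,213), board near-end corner at (391,268), plate's near edge at x≈300. I'll compare these with the fit, and check the fingertip size from the depth map.

Run:
```python
from h import *
p=np.load('jig.npy'); z=np.load('pics/wrist.npz'); D=z['D']; st=json.loads(str(z['st'])); c,n=np.cos(p[2]),np.sin(p[2])
def inj(q): d=q[:2]-p[:2]; return np.round([1e3*(c*d[0]+n*d[1]),1e3*(-n*d[0]+c*d[1]),1e3*q[2]],1)
for nm,v,zz in [('paddle topL',(411,68),76),('paddle topR',(452,68),76),('catch end L',(487,213),56),('catch end R',(524,213),56),('board near',(391,268),37),('cheek corner',(305,236),40),('cheek inner',(305,267),40),('keeperstaple +y mid',(423,253),38),('plate edge',(297,120),18)]:
    px=((v[0]+.5)/1.25-.5,(v[1]+.5)/1.25-.5); print(nm,inj(atz('wrist',px,zz/1000,st)),'depth:',inj(atdepth('wrist',px,D,st)))
for r in (238,242,250,260): print(r,[(u,round(float(D[r,u]),3)) for u in range(290,365,4)])
# finger points in tool frame
cc=get_calibration('wrist');T=np.array(cc['T_tool_cam'])
P=[]
for r in range(225,300):
  for u in range(240,400):
    if 0<D[r,u]<.2:
      q=T[:3,:3]@(np.array([(u-cc['cx'])/K(cc)[0,0],(r-cc['cy'])/K(cc)[0,0],1])*D[r,u])+T[:3,3]; P.append(q)
P=np.array(P)*1e3
for lo in range(-30,30,5):
  s=P[(P[:,0]>=lo)&(P[:,0]<lo+5)]
  if len(s): print(lo,len(s),s[:,1].min().round(1),s[:,1].max().round(1),s[:,2].min().round(1),s[:,2].max().round(1))
```

```text
paddle topL [-55.7 166.6  76. ] depth: [-55.7 166.7  74.4]
paddle topR [-31.9 166.7  76. ] depth: [-25.6 173.3  18.5]
catch end L [-2.2 77.3 56. ] depth: [-2.1 77.3 55.7]
catch end R [23.  77.5 56. ] depth: [34.  70.  17.5]
board near [-68.   31.2  37. ] depth: [-68.1  30.9  35.9]
cheek corner [-130.7   56.4   40. ] depth: [-136.1   50.3   15.5]
cheek inner [-132.    32.7   40. ] depth: [-137.1   25.1   17. ]
keeperstaple +y mid [-44.3  43.4  38. ] depth: [-44.2  43.1  37. ]
plate edge [-136.7  137.6   18. ] depth: [-136.8  137.7   17.3]
238 [(290, 0.36), (294, 0.358), (298, 0.36), (302, 0.36), (306, 0.165), (310, 0.165), (314, 0.164), (318, 0.168), (322, 0.169), (326, 0.164), (330, 0.166), (334, 0.166), (338, 0.339), (342, 0.339), (346, 0.338), (350, 0.34), (354, 0.339), (358, 0.34), (362, 0.339)]
242 [(290, 0.361), (294, 0.16), (298, 0.159), (302, 0.161), (306, 0.16), (310, 0.161), (314, 0.162), (318, 0.165), (322, 0.164), (326, 0.16), (330, 0.159), (334, 0.159), (338, 0.16), (342, 0.16), (346, 0.159), (350, 0.34), (354, 0.339), (358, 0.339), (362, 0.34)]
250 [(290, 0.089), (294, 0.09), (298, 0.09), (302, 0.09), (306, 0.09), (310, 0.094), (314, 0.155), (318, 0.155), (322, 0.155), (326, 0.152), (330, 0.09), (334, 0.09), (338, 0.09), (342, 0.09), (346, 0.09), (350, 0.09), (354, 0.089), (358, 0.089), (362, 0.09)]
260 [(290, 0.085), (294, 0.085), (298, 0.085), (302, 0.084), (306, 0.085), (310, 0.093), (314, 0.145), (318, 0.145), (322, 0.147), (326, 0.142), (330, 0.085), (334, 0.084), (338, 0.084), (342, 0.084), (346, 0.085), (350, 0.086), (354, 0.085), (358, 0.085), (362, 0.085)]
-15 28 -2.3 1.9 -9.6 -8.3
-10 59 -2.4 2.0 -9.5 -8.4
-5 78 -3.7 3.3 -11.1 -8.3
0 81 -3.8 3.4 -11.1 -8.1
5 79 -3.9 3.5 -10.9 -8.2
10 135 -5.3 8.5 -11.1 3.1
15 223 -14.0 13.6 -11.0 -8.3
20 118 -9.3 8.9 -11.0 -8.4
25 16 -4.7 3.9 -10.6 -8.2
```

Fingertips taper: 14 mm thick each at 10 mm back from the tip, about 5–9 mm at the tip, and 22 mm wide. The wrist view shifts the jig by about (+0.8, +1.5) mm, and I'll apply that. Next, shut fingers go into the channel behind the board.

```bash
python3 - <<'E'
import numpy as np
p=np.load('jig.npy');c,n=np.cos(p[2]),np.sin(p[2]);d=np.array([.8,1.5])/1e3
p[0]+=c*d[0]-n*d[1];p[1]+=n*d[0]+c*d[1];np.save('jig.npy',p)
E
python3 go.py -103 0 48
```

```text
t 2.15 jig tcp mm [-62.3  60.6 220.3] units [ 4.306 -1.028  1.51 ] roll deg needed 0.39 F jig [ 0.5 -0.1  0.5] open 0.0 tiltx [ 0.  0. -1.]
```

```bash
python3 -m crank '[{"fingers":-1,"tx":1,"ty":-0.5,"tz":0.75,"roll":0.04},{"fingers":-1,"tx":2,"ty":-1.03,"tz":1.51,"roll":0.04},{"fingers":-1,"tx":3,"ty":-1.03,"tz":1.51,"roll":0.04},{"fingers":-1,"tx":3.5,"ty":-1.03,"tz":1.51,"roll":0.04},{"fingers":-1,"tx":3.9,"ty":-1.03,"tz":1.51,"roll":0.04},{"fingers":-1,"tx":4.3,"ty":-1.03,"tz":1.51,"roll":0.04},{"fingers":-1,"tx":4.3,"ty":-1.03,"tz":1.51,"roll":0.04},{"fingers":-1,"tx":4.3,"ty":-1.03,"tz":1.51,"roll":0.04}]' 30
python3 go.py -48 0 48
```

```text
time: 3.15
tool_pos: [0.497, 0.0225, 0.0487]
tool_rot: [1.761, 1.57, -0.015]
contact_force: [0.1, 0.1, 0.5]
opening: 0.0008
t 3.15 jig tcp mm [-1.027e+02 -1.000e-01  4.870e+01] units [ 0.018  1.367 -0.003] roll deg needed -0.02 F jig [0.  0.1 0.5] open 0.8 tiltx [ 0.001 -0.    -1.   ]
```

```bash
python3 -m crank '[{"fingers":-1,"tx":0,"ty":0.25,"tz":0,"roll":0},{"fingers":-1,"tx":0,"ty":0.5,"tz":0,"roll":0},{"fingers":-1,"tx":0,"ty":0.7,"tz":0,"roll":0},{"fingers":-1,"tx":0,"ty":0.9,"tz":0,"roll":0},{"fingers":-1,"tx":0,"ty":1.08,"tz":0,"roll":0},{"fingers":-1,"tx":0,"ty":1.2,"tz":0,"roll":0},{"fingers":-1,"tx":0,"ty":1.3,"tz":0,"roll":0},{"fingers":-1,"tx":0,"ty":1.37,"tz":0,"roll":0}]'
python3 go.py -44 0 48
python3 -m crank '[{"fingers":-1,"tx":0,"ty":0.02,"tz":0,"roll":0},{"fingers":-1,"tx":0,"ty":0.03,"tz":0,"roll":0},{"fingers":-1,"tx":0,"ty":0.04,"tz":0,"roll":0},{"fingers":-1,"tx":0,"ty":0.05,"tz":0,"roll":0},{"fingers":-1,"tx":0,"ty":0.06,"tz":0,"roll":0},{"fingers":-1,"tx":0,"ty":0.07,"tz":0,"roll":0},{"fingers":-1,"tx":0,"ty":0.07,"tz":0,"roll":0},{"fingers":-1,"tx":0,"ty":0.07,"tz":0,"roll":0}]'
python3 go.py -44 0 48
```

```text
time: 4.15
tool_pos: [0.5504, 0.0114, 0.0481]
tool_rot: [-1.98, 1.571, 2.528]
contact_force: [-1.0, -0.1, 2.3]
opening: 0.0006
t 4.15 jig tcp mm [-48.1  -0.2  48.1] units [ 0.003  0.103 -0.004] roll deg needed -0.01 F jig [-1.  -0.3  2.3] open 0.6 tiltx [-0.  0. -1.]
time: 5.15
tool_pos: [0.5511, 0.0112, 0.048]
tool_rot: [-1.53, 1.567, 2.978]
contact_force: [-8.3, 1.9, 6.3]
opening: 0.0005
t 5.15 jig tcp mm [-47.4  -0.1  48. ] units [-0.     0.084 -0.003] roll deg needed -0.01 F jig [-8.5  0.2  6.3] open 0.5 tiltx [-0.004  0.001 -1.   ]
```

Contact with something firm: 8.5 N after only 0.7 mm of further travel. I'll back off, rise and check the board's position from above.

```bash
python3 -m crank '[{"fingers":-1,"tx":0,"ty":-0.2,"tz":0,"roll":0},{"fingers":-1,"tx":-0.1,"ty":-0.5,"tz":0,"roll":0},{"fingers":-1,"tx":-1.2,"ty":-0.5,"tz":0,"roll":0},{"fingers":-1,"tx":-2.5,"ty":-0.5,"tz":-0.4,"roll":0},{"fingers":0.09,"tx":-3.8,"ty":0,"tz":-0.8,"roll":0},{"fingers":0.09,"tx":-4.3,"ty":0.4,"tz":-1.1,"roll":0},{"fingers":0.09,"tx":-4.3,"ty":0.4,"tz":-1.1,"roll":0},{"fingers":0.09,"tx":-4.3,"ty":0.4,"tz":-1.1,"roll":0}]'
python3 - <<'E'
from h import *
p,D,st=snap('wrist')
cv2.imwrite('pics/w2.png',cv2.resize(p,None,fx=1.25,fy=1.25,interpolation=cv2.INTER_CUBIC)[:,:,::-1])
E
python3 go.py -17 190 100
```

```text
time: 6.15
tool_pos: [0.5762, 0.0505, 0.2188]
tool_rot: [-1.367, 1.568, 3.141]
contact_force: [0.5, -0.5, 0.2]
opening: 0.0353
t 6.2 jig tcp mm [-30.8  43.3 218.6] units [ 2.962  0.354 -3.67 ] roll deg needed -0.03 F jig [-0.6  1.3 -0.1] open 39.7 tiltx [-0.003  0.    -1.   ]
```

View pics/w2.png

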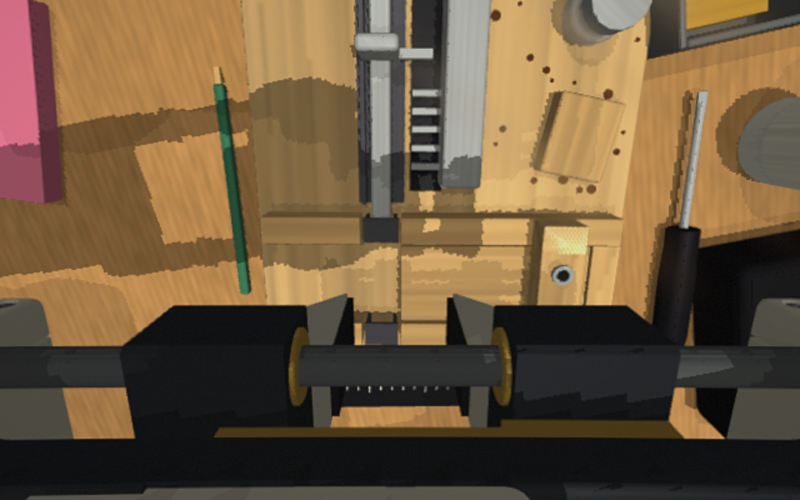

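The board's near edge (view x≈401) lines up with the staple's far edge, so it looks home. I'll check the numbers and the paddle position.

Run:
```python
from h import *
p=np.load('jig.npy'); z=np.load('pics/wrist.npz'); D=z['D']; st=json.loads(str(z['st'])); c,n=np.cos(p[2]),np.sin(p[2])
def inj(q): d=q[:2]-p[:2]; return np.round([1e3*(c*d[0]+n*d[1]),1e3*(-n*d[0]+c*d[1]),1e3*q[2]],1)
for nm,v,zz in [('board near edge',(401,255),37),('staple R',(399,230),38),('staple L',(362,230),38),('paddle topL',(357,34),76),('paddle topR',(398,34),76),('catch end',(442,188),56),('catch endR',(480,188),56)]:
    px=((v[0]+.5)/1.25-.5,(v[1]+.5)/1.25-.5); print(nm,inj(atz('wrist',px,zz/1000,st)))
for v in [(420,262),(480,290)]: print(inj(atdepth('wrist',(v[0]/1.25,v[1]/1.25),D,st)))
```

```text
board near edge [-30.4  23.   37. ]
staple R [-31.8  42.3  38. ]
staple L [-58.8  42.3  38. ]
paddle topL [-55.3 165.2  76. ]
paddle topR [-32.  165.2  76. ]
catch end [-3.  75.3 56. ]
catch endR [22.4 75.2 56. ]
[-16.1  16.9  35.4]
[29.8 -5.2 36.2]
```

Board edge is at jig x −30.4 (home) and the paddle's +y face at y 165.2, so the bolt is at about 5 mm. I'll go above the start point behind the paddle, fingers 50 mm apart.

```bash
python3 -m crank '[{"fingers":0.09,"tx":0,"ty":0.2,"tz":-1.2,"roll":0},{"fingers":0.09,"tx":0.3,"ty":0.35,"tz":-2.4,"roll":0},{"fingers":0.09,"tx":1,"ty":0.35,"tz":-3.55,"roll":0},{"fingers":0.09,"tx":2,"ty":0.35,"tz":-3.55,"roll":0},{"fingers":0.09,"tx":2.9,"ty":0.35,"tz":-3.55,"roll":0},{"fingers":0.09,"tx":3.2,"ty":0.35,"tz":-3.55,"roll":0},{"fingers":0.09,"tx":3.2,"ty":0.35,"tz":-3.55,"roll":0},{"fingers":0.09,"tx":3.2,"ty":0.35,"tz":-3.55,"roll":0}]'
python3 go.py -17 185 72.5
python3 - <<'E'
from h import *
p,D,st=snap('wrist')
cv2.imwrite('pics/w3.png',cv2.resize(p,None,fx=1.25,fy=1.25,interpolation=cv2.INTER_CUBIC)[:,:,::-1])
E
```

```text
time: 7.2
tool_pos: [0.621, 0.1867, 0.0938]
tool_rot: [1.987, 1.568, 0.211]
contact_force: [0.2, 0.1, 0.9]
opening: 0.0501
t 7.2 jig tcp mm [-14.5 185.9  93.8] units [ 0.532 -0.063  0.022] roll deg needed -0.05 F jig [0.2 0.1 0.9] open 50.1 tiltx [ 0.003  0.001 -1.   ]
```

View pics/w3.png

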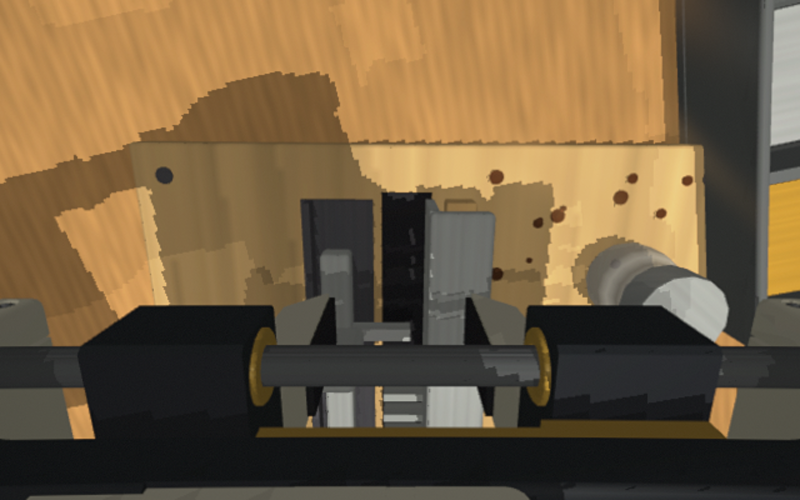

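Fingers straddle properly: the right one is over the catch, the left one is over the bolt behind the paddle. Pressing the catch down by about 8.5 mm.

```bash
python3 -m crank '[{"fingers":0.09,"tx":0.1,"ty":-0.06,"tz":0,"roll":0},{"fingers":0.09,"tx":0.2,"ty":-0.06,"tz":0,"roll":0},{"fingers":0.09,"tx":0.3,"ty":-0.06,"tz":0,"roll":0},{"fingers":0.09,"tx":0.4,"ty":-0.06,"tz":0,"roll":0},{"fingers":0.09,"tx":0.47,"ty":-0.06,"tz":0,"roll":0},{"fingers":0.09,"tx":0.53,"ty":-0.06,"tz":0,"roll":0},{"fingers":0.09,"tx":0.53,"ty":-0.06,"tz":0,"roll":0},{"fingers":0.09,"tx":0.53,"ty":-0.06,"tz":0,"roll":0}]'
python3 go.py -17 93.5 72.5
```

```text
time: 8.25
tool_pos: [0.6179, 0.1874, 0.0714]
tool_rot: [2.175, 1.57, 0.4]
contact_force: [-2.3, 0.4, 5.7]
opening: 0.0496
t 8.25 jig tcp mm [-17.8 185.9  71.4] units [-0.027  0.019  2.31 ] roll deg needed -0.02 F jig [-2.4 -0.1  5.7] open 49.6 tiltx [ 0.  0. -1.]
```

The catch is held down with 5.7 N. Now pushing the paddle gently along −y.

```bash
python3 -m crank '[{"fingers":0.09,"tx":0,"ty":0.02,"tz":0.15,"roll":0},{"fingers":0.09,"tx":0,"ty":0.02,"tz":0.3,"roll":0},{"fingers":0.09,"tx":0,"ty":0.02,"tz":0.45,"roll":0},{"fingers":0.09,"tx":0,"ty":0.02,"tz":0.6,"roll":0},{"fingers":0.09,"tx":0,"ty":0.02,"tz":0.75,"roll":0},{"fingers":0.09,"tx":0,"ty":0.02,"tz":0.9,"roll":0},{"fingers":0.09,"tx":0,"ty":0.02,"tz":1.05,"roll":0},{"fingers":0.09,"tx":0,"ty":0.02,"tz":1.2,"roll":0}]'
python3 go.py -17 93.5 72
```

```text
time: 9.25
tool_pos: [0.6098, 0.1417, 0.0719]
tool_rot: [2.448, 1.567, 0.672]
contact_force: [-0.4, 7.4, 6.1]
opening: 0.0503
t 9.25 jig tcp mm [-16.4 139.5  71.9] units [-0.006 -0.015  1.149] roll deg needed -0.01 F jig [-1.9  7.1  6.1] open 50.3 tiltx [ 0.003  0.003 -1.   ]
```

```bash
python3 -m crank '[{"fingers":0.09,"tx":0,"ty":0,"tz":0.15,"roll":0},{"fingers":0.09,"tx":0,"ty":0,"tz":0.3,"roll":0},{"fingers":0.09,"tx":0,"ty":0,"tz":0.45,"roll":0},{"fingers":0.09,"tx":0,"ty":0,"tz":0.6,"roll":0},{"fingers":0.09,"tx":0,"ty":0,"tz":0.72,"roll":0},{"fingers":0.09,"tx":0,"ty":0,"tz":0.82,"roll":0},{"fingers":0.09,"tx":0,"ty":0,"tz":0.9,"roll":0},{"fingers":0.09,"tx":0,"ty":0,"tz":0.96,"roll":0}]'
python3 go.py -17 95 72
```

```text
time: 10.25
tool_pos: [0.602, 0.104, 0.0719]
tool_rot: [2.424, 1.567, 0.649]
contact_force: [0.0, 5.9, 6.1]
opening: 0.0501
t 10.25 jig tcp mm [-16.4 101.   71.9] units [-0.004 -0.015  0.149] roll deg needed -0.01 F jig [-1.2  5.8  6.1] open 50.1 tiltx [ 0.003  0.002 -1.   ]
```

Now creep to the end, watching for the force to rise at the end of travel.

```bash
python3 -m crank '[{"fingers":0.09,"tx":0,"ty":0,"tz":0.03,"roll":0},{"fingers":0.09,"tx":0,"ty":0,"tz":0.06,"roll":0},{"fingers":0.09,"tx":0,"ty":0,"tz":0.08,"roll":0},{"fingers":0.09,"tx":0,"ty":0,"tz":0.1,"roll":0},{"fingers":0.09,"tx":0,"ty":0,"tz":0.11,"roll":0},{"fingers":0.09,"tx":0,"ty":0,"tz":0.12,"roll":0},{"fingers":0.09,"tx":0,"ty":0,"tz":0.12,"roll":0},{"fingers":0.09,"tx":0,"ty":0,"tz":0.12,"roll":0}]'
python3 go.py -17 93 72
```

```text
time: 11.25
tool_pos: [0.6011, 0.0998, 0.0719]
tool_rot: [2.493, 1.567, 0.718]
contact_force: [0.3, 8.2, 6.1]
opening: 0.0501
t 11.25 jig tcp mm [-16.4  96.7  71.9] units [-0.003 -0.014  0.092] roll deg needed -0.02 F jig [-1.4  8.1  6.1] open 50.1 tiltx [ 0.003  0.003 -1.   ]
```

```bash
python3 -m crank '[{"fingers":0.09,"tx":0,"ty":0,"tz":0.01,"roll":0},{"fingers":0.09,"tx":0,"ty":0,"tz":0.02,"roll":0},{"fingers":0.09,"tx":0,"ty":0,"tz":0.03,"roll":0},{"fingers":0.09,"tx":0,"ty":0,"tz":0.04,"roll":0},{"fingers":0.09,"tx":0,"ty":0,"tz":0.05,"roll":0},{"fingers":0.09,"tx":0,"ty":0,"tz":0.05,"roll":0},{"fingers":0.09,"tx":0,"ty":0,"tz":0.05,"roll":0},{"fingers":0.09,"tx":0,"ty":0,"tz":0.05,"roll":0}]'
python3 go.py -17 93 72
```

```text
time: 12.25
tool_pos: [0.601, 0.0996, 0.072]
tool_rot: [2.667, 1.564, 0.892]
contact_force: [1.5, 15.4, 4.3]
opening: 0.05
t 12.25 jig tcp mm [-16.4  96.5  72. ] units [-0.002 -0.014  0.087] roll deg needed -0.05 F jig [-1.6 15.4  4.3] open 50.0 tiltx [ 0.004  0.005 -1.   ]
```

Firm end stop at TCP y 96.5 (96 expected, 15 N), so the bolt is home. I'll relax the push, lift straight up and look.

```bash
python3 -m crank '[{"fingers":0.09,"tx":0,"ty":0,"tz":-0.05,"roll":0},{"fingers":0.09,"tx":-0.15,"ty":0,"tz":-0.05,"roll":0},{"fingers":0.09,"tx":-0.3,"ty":0,"tz":-0.06,"roll":0},{"fingers":0.09,"tx":-0.6,"ty":0,"tz":-0.2,"roll":0},{"fingers":0.09,"tx":-1.5,"ty":0,"tz":-0.2,"roll":0},{"fingers":0.09,"tx":-2.6,"ty":0,"tz":0.3,"roll":0},{"fingers":0.09,"tx":-3.7,"ty":0,"tz":0.8,"roll":0},{"fingers":0.09,"tx":-3.7,"ty":0,"tz":1.3,"roll":0}]'
python3 go.py -17 40 220
python3 - <<'E'
from h import *
p,D,st=snap('wrist')
cv2.imwrite('pics/w4.png',cv2.resize(p,None,fx=1.25,fy=1.25,interpolation=cv2.INTER_CUBIC)[:,:,::-1])
E
```

```text
time: 13.25
tool_pos: [0.5907, 0.0443, 0.2232]
tool_rot: [1.682, 1.563, -0.093]
contact_force: [0.6, 0.1, -0.2]
opening: 0.0501
t 13.25 jig tcp mm [-15.3  40.2 223.2] units [ 0.081 -0.044  0.006] roll deg needed -0.0 F jig [ 0.5  0.2 -0.2] open 50.1 tiltx [ 0.008 -0.001 -1.   ]
```

View pics/w4.png

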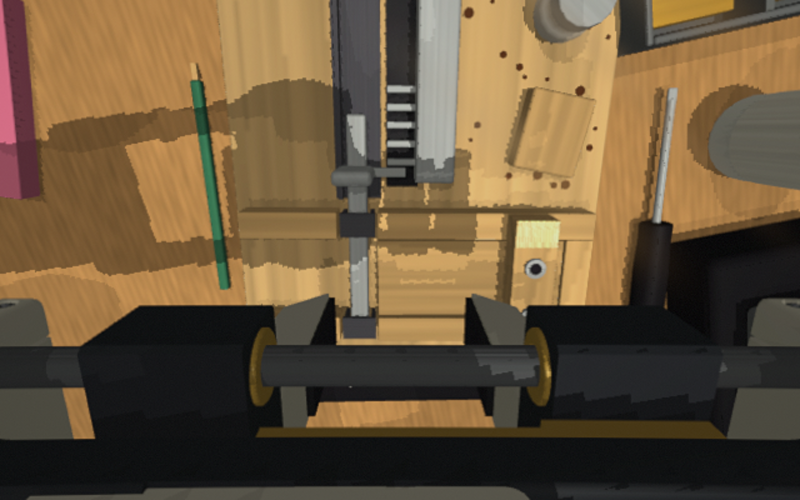

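The bolt has crossed behind the board into the keeper at (358,325). The board's edge is at x≈378 and the offcut and pencil look untouched. I'll measure the paddle position and the catch height.

Run:
```python
from h import *
p=np.load('jig.npy'); z=np.load('pics/wrist.npz'); D=z['D']; st=json.loads(str(z['st'])); c,n=np.cos(p[2]),np.sin(p[2])
def inj(q): d=q[:2]-p[:2]; return np.round([1e3*(c*d[0]+n*d[1]),1e3*(-n*d[0]+c*d[1]),1e3*q[2]],1)
for nm,v,zz in [('paddle +y edge',(352,166),76),('board edge',(377,260),37)]:
    print(nm,inj(atz('wrist',((v[0]+.5)/1.25-.5,(v[1]+.5)/1.25-.5),zz/1000,st)))
def h(u0,u1,v0,v1): 
    u=[inj(atdepth('wrist',(a,b),D,st))[2] for a in range(int(u0/1.25),int(u1/1.25)) for b in range(int(v0/1.25),int(v1/1.25))]; return np.median(u).round(1)
print('catch h',h(425,448,60,160),'board h',h(400,460,265,290),'paddle h',h(345,360,170,180),'cheek40',h(400,480,220,235))
```

```text
paddle +y edge [-43.9  88.3  76. ]
board edge [-31.1  14.9  37. ]Traceback (most recent call last):
  File "<stdin>", line 8, in <module>
  File "<stdin>", line 7, in h
  File "h.py", line 17, in atdepth
    o,d=ray(name,px,st); return o+d*D[int(round(px[1])),int(round(px[0]))]
        ~~~^^^^^^^^^^^^
  File "h.py", line 12, in ray
    c,T=pose(name,st); u=cv2.undistortPoints(np.array([[px]],float),K(c),np.array(c['dist_coeffs'],float))[0,0]
        ~~~~^^^^^^^^^
  File "h.py", line 7, in pose
    c=get_calibration(name)
ValueError: time passes only in moves, steps and waits
```

Run:
```python
from h import *
p=np.load('jig.npy'); z=np.load('pics/wrist.npz'); D=z['D']; st=json.loads(str(z['st'])); c,n=np.cos(p[2]),np.sin(p[2])
C,T=pose('wrist',st); v,u=np.mgrid[0:400,0:640]
k=cv2.undistortPoints(np.stack([u,v],-1).reshape(-1,1,2).astype(float),K(C),np.array(C['dist_coeffs'])).reshape(400,640,2)
X=np.dstack([k*D[...,None],D])@T[:3,:3].T+T[:3,3]; d=X[...,:2]-p[:2]
J=1e3*np.dstack([c*d[...,0]+n*d[...,1],-n*d[...,0]+c*d[...,1],X[...,2]])
m=lambda a,b,e,f:np.median(J[int(e/1.25):int(f/1.25),int(a/1.25):int(b/1.25)].reshape(-1,3),0).round(1)
print('catch',m(425,448,60,160),'board',m(400,460,265,290),'cheek40',m(400,480,220,235))
col=int(355/1.25)
for r in range(124,154,2): print(r*1.25,J[r,col].round(1),J[r,col-10].round(1))
print(st['time'])
```

```text
catch [  9.4 122.1  55.2] board [ 8.6  1.  36.2] cheek40 [15.  41.  39.3]
155.0 [-45.7  92.2  33.3] [-56.1  91.4  20.3]
157.5 [-45.7  90.5  33. ] [-56.1  89.7  21.1]
160.0 [-45.8  88.7  32.5] [-56.3  87.7  19.7]
162.5 [-45.8  87.   34. ] [-56.2  86.   21.1]
165.0 [-45.9  85.2  32.6] [-56.3  84.2  21. ]
167.5 [-44.2  85.1  51.9] [-52.7  85.1  51.7]
170.0 [-42.7  85.1  68.5] [-50.6  85.2  70. ]
172.5 [-42.2  84.1  74.7] [-50.1  84.1  74.4]
175.0 [-42.2  82.7  75.8] [-50.2  82.5  74.1]
177.5 [-42.2  81.1  75.5] [-50.   81.2  76.4]
180.0 [-42.3  79.5  75.1] [-50.2  79.5  75.2]
182.5 [-42.4  77.9  74.8] [-50.2  78.   75.6]
185.0 [-42.6  76.   72.9] [-50.4  76.2  74.6]
187.5 [-46.3  69.1  33.3] [-56.4  68.   25.4]
190.0 [-46.4  67.2  33. ] [-56.6  66.   24.7]
13.25
```

Paddle +y face is at y 85.1 (85 when fully home). The catch reads 55.2 mm with the cheek reading 39.3 of 40, so the catch is up. The board is home and flat, and the arm is clear at z 0.22, so I'm handing in.

```bash
python3 -c "
from cell import *
print(hand_in())"
```

```text
the job is handed in; nothing more can be done
None
```

I pushed the board home, held the catch down while pushing the bolt across, then let the catch spring up, and handed the job in at about 13 s. I got no verdict back.

**What I did**
- **Board:** I pushed it with closed fingers until it stopped firmly, at about 8 N.
- **Bolt:** I held the catch down with one fingertip at about 6 N and pushed the paddle with the other. It stopped firmly at the end of its travel; the highest sideways force I read on the tool was 15 N, against the 40 N limit.

**Last checks, from the final wrist picture before handing in**

| Item | Measured | Expected |
|---|---|---|
| Board near end, jig x | about −31 mm | −30 mm |
| Board top height | 36.2 mm | 37 mm |
| Paddle +y face, jig y | 85.1 mm | 85 mm (fully home) |
| Catch top height | 55.2 mm | 56 mm (up) |

Heights in this view read about 0.7 mm low: the 40 mm cheek reads 39.3 mm. Allowing for that, the board is flat and the catch is up.

**What disagreed or was not checked**
- A first hand-read of the paddle's top edge gave y 88.3 mm; the depth map showed I had picked the wrong edge.
- The top and side camera fit differed from the wrist camera by up to about 2 mm. I corrected for this before making contact.
- The offcut and pencil look unmoved in that picture. I did not measure any bystander, and the rule, tape measure and drill were hidden or out of view.

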